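# Open the lighting driver's terminal cover

### The arm

A 7-joint arm with a two-finger parallel gripper is mounted at the origin on the work surface. World frame = base frame: x ahead of the robot, y to its left, z up, the work surface at z = 0. Lengths are in m, angles in rad, forces in N, time in s.
With the tool pointing down it reaches from about 0.4 to 0.925 m from the base axis. Payload 5.6 kg.
Tool frame: the origin (TCP) lies between the finger pads; the fingertips stand env.tcp_to_tips ahead of it and the grasp point (between the pads) lies 11 mm behind it (env.tcp_to_tips is the distance from the TCP to the fingertips, in m); z points along the fingers, y is the direction in which the jaws open and shut (so a half turn about z gives the same grasp; the last joint's range is limited). The gripper opens to 85 mm and grips with 20 to 120 N. Pads are 22 mm wide; open, the fingers measure 114 mm over their backs; the gripper's body (76 mm by 85 mm) begins 54 mm behind the grasp point. The pads swing forward as they close: fully open they stand 13 mm farther back than shut.
Start: joints at [-1.3, 0.468, -0.012, 1.603, 0.006, 1.071, -0.056], TCP at [0.201, 0.618, 0.239] pointing down, gripper open.
Joint ranges: [-2.53, 2.53], [-0.31, 2.02], [-1.57, 1.55], [0.28, 2.44], [-1.29, 4.43], [0.15, 1.84], [-2.92, 2.92]. Speed limits (rad/s): [2.57, 2.57, 3.14, 3.14, 3.14, 3.14, 3.14].

### API

Orientations are given as a unit quaternion [w, x, y, z].
In Python, from rig import env gives the robot as it stands.
- The arm moves only by the tool step_arm, never from a script. Its argument "deltas" is a list of rows, each a list of 5 numbers: the shift along the tool's x, y, z in m, then the turn about the tool's z in degrees, then the closure, from -1 (fully open) to 1 (shut), so that 0 is half open. A call has 1 to 5 rows; each row shifts and turns the pose as measured when the row begins, along the tool's axes as they then stand; what a row does not reach is not made up. A row lasts 1/12 s, in which the tool goes at most 41.7 mm and 7.16 degrees, less where a joint would pass 70% of its speed; a pose out of reach is approached as far as the arm can. A call with a gripper value outside its range is refused whole. The fingers move at their own pace and stop on an object; "squeeze" is the grip in N (left out, the last holds). Time passes only in rows, so rows that do not move let the fingers close. It gives the time, the measured TCP pose, the force and the opening at its end, in the units of the state.
- env.get_obs(): the state, without advancing time (a new reading comes with each control period).
- env.capture(name): name is "scene" or "top" or "wrist"; returns a dict with "frame" (420x560x3 uint8, red, green, blue), "fov_y" (degrees; the focal length in pixels is half the picture's height over the tangent of half this angle, whatever the lens; pixels are square), "cx", "cy" (the principal point, pixels), "rvec" (rotation vector, rad) and "tvec" (3), from world to camera coordinates, as OpenCV has them; the wrist camera has in their place "tool_from_camera" (4x4, takes a point from camera to tool coordinates, whose origin is the TCP and whose axes are the flange's). Camera axes: x right, y down, z forward; pixel columns grow to the right and rows downward; lengths in m; the calibration is good to about 2 mm. A picture is of the moment at which its call begins: read the wrist's pose just before it. There is no depth.
- env.finish_job(): hands the job in, once; it reports no verdict.
Trained networks look in the newest picture that a camera, given by its name, has taken for a name from the list of things; names that differ only in an ending like _2 or _b are one class to them, and where a whole thing is asked for, a point or a joint stands for the part that bears it (a point fixed in the world has none). Each returns a list of dicts, best first, with "score" (0 to 1); they miss things now and then, are a little off and sometimes report something else, mostly with a low value. They report only what shows in the picture. A call takes as long as a camera call. They do not tell look-alikes from the thing itself.
- env.look_for(query, camera): "location" ([x, y, z] in m, in world coordinates, good to about 4 mm: the middle of the surface that is visible of it).
- env.cut_out(query, camera): "mask" (420x560 bool, what is visible of it).
The state is a dict: "time_s": time; "joint_positions": joint angles; "qd": joint speeds; "effort": joint torques, N m; "eef_pos": TCP position; "tool_rot": TCP orientation; "ft_force": force on the tool from outside, world axes, zero at the start; "ft_torque": the same for the moment, N m; "opening": opening from 0.0 (shut) to 1.0 (fully open).
Only numpy, scipy, OpenCV 4.12 (cv2) and the standard library are available. Lean on these libraries where they do the work, as an engineer would, in place of code of your own. Each camera call takes 0.05 s, during which the arm holds its last target. There are 200 camera calls.

### The job

Open the lighting driver box for a wiring check: press the yellow snap tab down with a fingertip so that the orange terminal cover springs free, then push the cover along its guides, right off its seat and onto the grey tray behind it, so that the terminals are wholly uncovered and the cover lies flat in the tray. Only press and push: do not lift the cover, and leave the other things on the bench where they are.

Things in the scene. Friction and masses are not known exactly. Their poses are not given: they have to be found in the camera images.
- driver_box: White driver box, seat and grey tray in a row on a plywood board (290 x 124 mm), fixed to the bench, at any yaw up to 70 degrees either way. Origin: on the bench under the middle of the seat. Its x axis is the way the cover slides: tab at x -82 mm, seat -45 to +46 mm, tray +46 to +164 mm; z up. White top around the tab: z 34 mm. Nothing on it is higher than the cover's top, z 66 mm.
- tab_top (a point): Centre of the top face of the yellow snap tab (pad 32 mm along the box's x, 34 mm wide), unpressed 46 mm above the bench, at x -82 mm of the driver box; it moves with the tab. The gap between pad and cover is 26 mm.
- snap_tab (a joint): Snap tab's travel straight down, m: 0 at rest, 0.007 fully in. Its spring takes 3 N to start and 6.5 N when fully in, plus up to 3 N of rubbing. From about 0.004 on the catch lets go and a hidden spring shoves the cover about 12 mm along +x; then the tab may be let go and comes back up without catching the cover again.
- cover: Orange terminal cover, a loose cap 80 mm along x, 72 mm wide (82 mm at its bottom flanges), 26 mm high, about 90 g. Origin: centre of its underside; axes as the driver box's. It starts latched at x 0, z 40 mm of the box. Side guides hold it down and let it go only towards +x. At x above 86 mm it has left the seat; at 124 mm it meets the tray's far rim. It slides with under 3 N.
- cover_push_face (a point): Middle of the cover's upright rear face (facing the tab), 72 mm wide, from 6 to 26 mm above the cover's underside; this point is 16 mm above the underside, at x -40 mm of the cover. A fingertip let down between tab and cover, its end 50 to 56 mm above the bench (over tab and guides), can push here.
- seat_middle (a point): Middle of the seat, level with its running strips, z 40 mm above the bench, x 0 of the driver box. The white guides at both sides rise to z 47.5 mm, 96 mm wide overall; the green terminals between them reach z 34 mm.
- tray_middle (a point): Middle of the tray's floor where the cover should come to lie, at x 106 mm, z 38.5 mm of the driver box. The tray is 100 mm wide inside; its rim, at both sides and the far end, rises to z 48.5 mm; it is open towards the seat.
- screwdriver: screwdriver 170 mm long, lying on the bench beside the driver box; leave it. Origin: on its long axis near mid-length
- tape_roll: white tape roll, 70 mm across, 24 mm high, beside the driver box; leave it. Origin: centre of its underside
- screw_jar: closed jar, 44 mm across, 50 mm high, beside the driver box; leave it. Origin: centre of its underside
- carton_small: brown carton 100 x 140 x 60 mm, on the left of the bench; leave it. Origin: centre of its underside
- carton_black: black carton 90 x 200 x 45 mm, on the right of the bench; leave it. Origin: centre of its underside
- mug: blue mug, 80 mm across, 90 mm high, on the left of the bench; leave it. Origin: centre of its underside
- wrench: wrench 180 mm long, lying flat on the right of the bench; leave it. Origin: on its long axis near mid-length
There are look-alikes about, which are no part of the job. What is meant by the cover is not brown or purple, and is the smaller of those in its own colour.

How it is judged:
On the way, in this order (a step that is already met when the one before it is completed fails the run):
1. the snap tab is pressed in with the fingers (value of joint snap_tab above 0.003 m and contact force between the fingers and driver_box above 0.5 N), for 0.04 s.
2. the released cover is pushed along its guides off the seat (x of cover in the frame of driver_box above 0.085 m and z of cover in the frame of driver_box below 0.044 m), for 0.05 s.
At the end, for the whole second after the job is handed in: The cover lies at rest, flat (within 0.08 rad) in the tray: its middle 85 to 130 mm along the driver box's x axis, within 20 mm of the centre line, underside 35 to 43 mm above the bench; the snap tab has come back up (less than 3 mm in) (x of cover in the frame of driver_box between 0.085 and 0.13 m and y of cover in the frame of driver_box between -0.02 and 0.02 m and z of cover in the frame of driver_box between 0.035 and 0.043 m and angle between cover's own z axis and vertical below 0.08 rad and linear speed of cover below 0.01 m/s and value of joint snap_tab below 0.003 m); the robot touches nothing.
It fails at once if the cover is lifted or carried (underside more than 15 mm above its seat) (height (world z) of cover above 0.055 m).
It fails at once if the cover is tipped (angle between cover's own z axis and vertical above 0.35 rad).
It fails at once if another thing on the bench is moved more than 20 mm (distance of any of screwdriver, tape_roll, screw_jar, carton_small, carton_black, mug, wrench from where it was at the start of the episode above 0.02 m).
It also fails if it takes over 38 s, if anything falls off the work surface, if the arm or the gripper's body presses on something with over 40 N, if the wrist force passes 120 N, or if a joint passes its speed limit or range.

## Working session

There is one attempt and no reset: what is moved stays moved. The work goes in short steps, Python scripts to look and compute and a tool call to move; the robot and the scene stay as the last step left them, time stands still between calls to the robot, and variables do not carry over. Pictures are saved under pics/ and viewed, about 8 in all and at most 12, crops included, and the job is handed in when it is done.

Besides the shell and the picture viewer there is one more tool, called after "Call:" as name(argument=value, ...) on one line, values as JSON. step_arm: Moves the arm, as the interface text tells. Its arguments: {"type":"object","properties":{"deltas":{"type":"array"},"squeeze":{"type":"number"}},"required":["deltas"]}

```bash
ls; mkdir -p pics
python3 - <<'E'
from rig import env
import cv2,numpy as np
o=env.get_obs();print({k:np.round(v,3) for k,v in o.items()},env.tcp_to_tips)
for c in("top","scene"):
    d=env.capture(c);cv2.imwrite(f"pics/{c}1.png",d["frame"][:,:,::-1])
    print(c,d["fov_y"],d["cx"],d["cy"],d["rvec"],d["tvec"])
    for q in("driver_box","tab_top","cover","cover_push_face","tray_middle","screwdriver","tape_roll","screw_jar"):
        print(q,[(round(r["score"],2),np.round(r["location"],3)) for r in env.look_for(q,c)])
E
```

```text
pics
{'time_s': np.float64(0.0), 'joint_positions': array([-1.3  ,  0.468, -0.012,  1.604,  0.006,  1.071, -0.056]), 'qd': array([-0.002,  0.002,  0.001, -0.   ,  0.   ,  0.003, -0.001]), 'effort': array([ 1.000e-03, -5.324e+01,  2.200e-02, -2.513e+01,  1.200e-02,
        8.000e-03,  0.000e+00]), 'eef_pos': array([0.201, 0.618, 0.238]), 'tool_rot': array([-0.   ,  0.156,  0.988, -0.001]), 'ft_force': array([ 0.645, -0.483,  0.242]), 'ft_torque': array([-0.044,  0.013,  0.053]), 'opening': np.float64(1.0)} 0.008
top 51.89536812252839 280.97044586196756 203.5847590438732 [ 2.14472742 -2.10565274  0.18846885] [-0.00474108  0.51127622  1.30887164]
driver_box [(0.78, array([0.583, 0.07 , 0.036]))]
tab_top [(0.59, array([0.456, 0.116, 0.044])), (0.3, array([0.433, 0.004, 0.048]))]
cover [(0.98, array([ 0.69 , -0.141,  0.025])), (0.92, array([0.279, 0.19 , 0.039])), (0.7, array([ 0.402, -0.157,  0.036]))]
cover_push_face [(0.75, array([ 0.404, -0.162,  0.035])), (0.7, array([ 0.694, -0.135,  0.024])), (0.6, array([0.538, 0.085, 0.065])), (0.57, array([0.284, 0.193, 0.036]))]
tray_middle [(0
[... 535 characters left out ...]
p [(0.51, array([0.459, 0.115, 0.045]))]
cover [(0.97, array([0.547, 0.081, 0.068])), (0.97, array([ 0.699, -0.149,  0.025])), (0.89, array([0.296, 0.183, 0.037])), (0.75, array([ 0.418, -0.178,  0.034]))]
cover_push_face [(0.97, array([0.546, 0.077, 0.066])), (0.88, array([ 0.697, -0.147,  0.028])), (0.86, array([0.3  , 0.179, 0.034])), (0.68, array([ 0.423, -0.177,  0.035]))]
tray_middle [(0.97, array([0.618, 0.047, 0.036]))]
screwdriver [(0.76, array([0.552, 0.186, 0.015]))]
tape_roll [(0.96, array([ 0.552, -0.061,  0.023])), (0.61, array([0.462, 0.114, 0.049]))]
screw_jar [(0.68, array([ 0.448, -0.001,  0.041])), (0.35, array([0.54 , 0.079, 0.069])), (0.27, array([0.426, 0.442, 0.059]))]
```

View pics/top1.png

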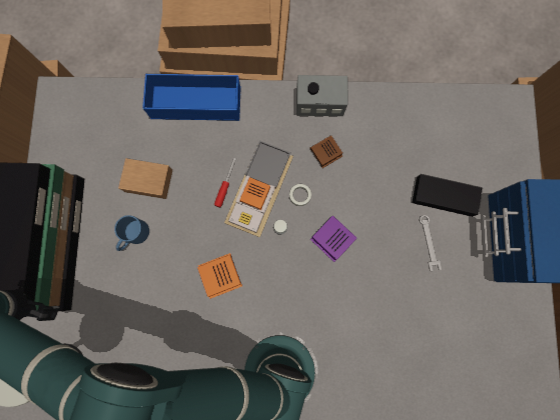

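View pics/scene1.png

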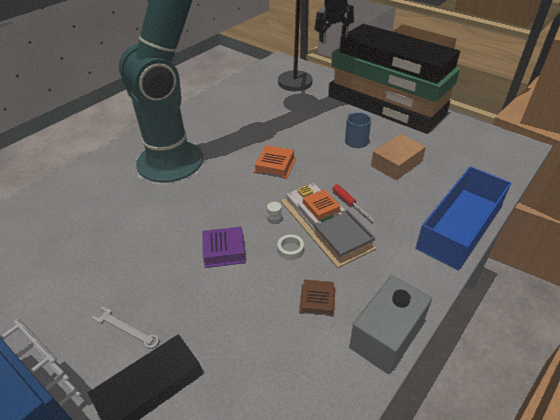

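The top view shows the box with the tab at about (245,217), the cover at (256,193) and the tray at (268,162). Yaw is roughly -22°. The larger orange case at (220,275), the purple one and the brown one are look-alikes. Next I'll measure the box precisely.

```bash
cat > h.py <<'E'
from rig import env
import cv2,numpy as np
from scipy.spatial.transform import Rotation as R
def ray(d,px,z):
    f=210/np.tan(np.radians(d["fov_y"]/2));r=R.from_rotvec(np.ravel(d["rvec"])).as_matrix();t=np.ravel(d["tvec"])
    px=np.atleast_2d(px).astype(float);v=np.c_[(px[:,0]-d["cx"])/f,(px[:,1]-d["cy"])/f,np.ones(len(px))]@r
    c=-r.T@t;return (c+v*((z-c[2])/v[:,2])[:,None])[:,:2]
def proj(d,P):
    f=210/np.tan(np.radians(d["fov_y"]/2));K=np.array([[f,0,d["cx"]],[0,f,d["cy"]],[0,0,1.]])
    return cv2.projectPoints(np.float64(P),np.float64(d["rvec"]),np.float64(d["tvec"]),K,None)[0][:,0]
def blob(d,lo,hi,near,maxd=12):
    hsv=cv2.cvtColor(d["frame"],cv2.COLOR_RGB2HSV);m=cv2.inRange(hsv,lo,hi)
    n,l,s,c=cv2.connectedComponentsWithStats(m);i=1+np.argmin(np.hypot(*(c[1:]-near).T)+(s[1:,4]<15)*1e3)
    return (l==i).astype(np.uint8),c[i],s[i,4]
E
python3 - <<'E'
from h import *
for c,T in(("top",(0.457,.115)),("scene",(.459,.115))):
    d=env.capture(c)
    p=proj(d,[[*T,.046],[.543,.083,.066],[.635,.045,.039]])
    m,cy,n=blob(d,(22,120,90),(35,255,255),p[0]);y=ray(d,cy,.046)[0]
    m2,co,n2=blob(d,(3,150,90),(17,255,255),p[1])
    k=cv2.findContours(m2,0,1)[0];k=max(k,key=len)[:,0];w=ray(d,k,.066)
    rect=cv2.minAreaRect(np.float32(w*1000))
    m3,cb,n3=blob(d,(8,50,90),(28,140,255),p[1])
    print(c,p.round(0).tolist(),"yellow",y.round(4),n,cy.round(1),"cover",ray(d,co,.066)[0].round(4),rect,n2,"board",cb,n3)
    yb=np.degrees(np.arctan2(*(ray(d,co,.066)[0]-y)[::-1]));print("yaw",yb)
    x0,y0=p[1].astype(int);cv2.imwrite(f"pics/{c}_crop.png",cv2.resize(d["frame"][y0-70:y0+70,x0-70:x0+70,::-1],(560,560),interpolation=cv2.INTER_CUBIC)); print(x0-70,y0-70)
E
cd pics; python3 -c "
import cv2,numpy as np
a=np.hstack([cv2.imread(f'{c}_crop.png') for c in('top','scene')]);cv2.imwrite('both.png',cv2.resize(a,(800,400)))"
```

```text
top [[245.0, 220.0], [256.0, 192.0], [269.0, 166.0]] yellow [0.4635 0.1166] 93 [244.8 218. ] cover [0.5386 0.0868] ((539.8345947265625, 86.46625518798828), (72.0289077758789, 81.46385192871094), 69.03833770751953) 554 board [259.65849923 203.38591118] 653
yaw -21.66478564626284
185 121
scene [[304.0, 189.0], [322.0, 203.0], [342.0, 233.0]] yellow [0.46   0.1104] 16 [303.4 190.4] cover [0.5404 0.0825] ((544.3197631835938, 78.63676452636719), (77.32245635986328, 97.68351745605469), 68.33782196044922) 474 board [328.         194.28571429] 21
yaw -19.140271383519224
251 132
```

View pics/both.png

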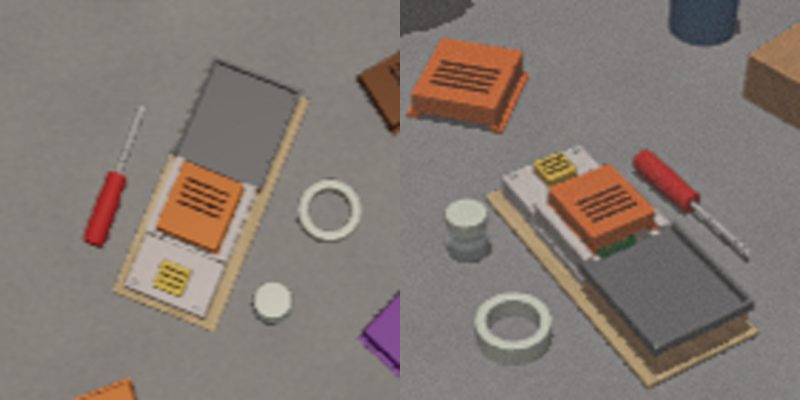

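Tab is at about (0.463, 0.116) and the box origin at about (0.540, 0.0865), yaw about -21.2°. The two cameras and the given sizes agree with this. Tool x already points almost along -x of the box, so I'm moving over and closing the fingers.

Call:
step_arm(deltas=[[-0.028,-0.027,0,0,1],[-0.028,-0.027,0,0,1],[-0.028,-0.027,0,0,1],[-0.028,-0.027,0,0,1],[-0.028,-0.027,0,0,1]], squeeze=60)

```text
time_s: 1.42
eef_pos: [0.2877, 0.4494, 0.2371]
tool_rot: [-0.002, 0.148, 0.989, 0.002]
ft_force: [1.9, 0.4, -0.5]
opening: 0.299
```

Call:
step_arm(deltas=[[-0.028,-0.027,0,1,1],[-0.028,-0.027,0,1,1],[-0.028,-0.027,0,1,1],[-0.028,-0.027,0,0,1],[-0.028,-0.027,0,0,1]])

```text
time_s: 1.83
eef_pos: [0.3799, 0.2679, 0.2371]
tool_rot: [-0.001, 0.174, 0.985, 0.004]
ft_force: [0.8, -0.6, -0.1]
opening: -0.002
```

```bash
cat >> h.py <<'E'
B=np.array([.5397,.0866]);YAW=-21.2
def rel(target,z=None):
    o=env.get_obs();q=o["tool_rot"];r=R.from_quat(np.r_[q[1:],q[0]]).as_matrix()
    a=np.radians(YAW);bx=np.array([np.cos(a),np.sin(a)]);by=np.array([-bx[1],bx[0]])
    h=np.degrees(np.arctan2(r[1,0],r[0,0]));p=o["eef_pos"]
    e=p[:2]-B;t=B+target[0]*bx+target[1]*by
    print("t",o["time_s"].round(2),"tcp",p.round(4),"tips z",round(p[2]-.008,4),"box xy mm",(e@bx*1e3).round(1),(e@by*1e3).round(1),"head",h.round(2),"turn",((h-(YAW+180)+180)%360-180).round(2),"F",o["ft_force"].round(2),"open",o["opening"].round(2))
    dz=0 if z is None else z+.008-p[2]
    print("delta tool mm",(r.T@np.r_[t-p[:2],dz]*1e3).round(1))
E
python3 -c "
from h import *
rel((-.082,0))"
```

```text
Traceback (most recent call last):
  File "h.py", line 21, in rel
    print("t",o["time_s"].round(2),"tcp",p.round(4),"tips z",round(p[2]-.008,4),"box xy mm",(e@bx*1e3).round(1),(e@by*1e3).round(1),"head",h.round(2),"turn",((h-(YAW+180)+180)%360-180).round(2),"F",o["ft_force"].round(2),"open",o["opening"].round(2))
              ^^^^^^^^^^^^^^^^^
AttributeError: 'float' object has no attribute 'round'
```

```bash
sed -i 's/o\["time_s"\].round(2)/round(float(o["time_s"]),2)/;s/,o\["opening"\].round(2)/,round(float(o["opening"]),2)/' h.py; python3 -c "
from h import *
rel((-.082,0))"
```

```text
t 1.83 tcp [0.3799 0.2679 0.2371] tips z 0.2291 box xy mm -214.6 111.2 head 159.92 turn 1.12 F [ 0.84 -0.61 -0.13] open -0.0
delta tool mm [-130.4 -113.8   -1.4]
```

Call:
step_arm(deltas=[[-0.028,-0.025,0,0.5,1],[-0.028,-0.025,0.01,0.3,1],[-0.028,-0.025,0.02,0,1],[-0.023,-0.02,0.02,0,1],[-0.012,-0.01,0.02,0,1]])

```text
time_s: 2.25
eef_pos: [0.4618, 0.1192, 0.1713]
tool_rot: [0.006, 0.185, 0.983, 0.009]
ft_force: [-0.1, 0.6, 0.2]
opening: 0.001
```

Run:
```python
from h import *
rel((-.082,0),.1)
o=env.get_obs();d=env.capture("wrist");cv2.imwrite("pics/w1.png",d["frame"][:,:,::-1])
q=o["tool_rot"];r=R.from_quat(np.r_[q[1:],q[0]]).as_matrix()
T=np.eye(4);T[:3,:3]=r;T[:3,3]=o["eef_pos"];W=np.linalg.inv(T@d["tool_from_camera"])
d["rvec"]=R.from_matrix(W[:3,:3]).as_rotvec();d["tvec"]=W[:3,3]
a=np.radians(YAW);Q=np.array([[np.cos(a),-np.sin(a)],[np.sin(a),np.cos(a)]])
m,c,n=blob(d,(22,120,90),(35,255,255),proj(d,[[*(B+Q@[-.082,0]),.046]])[0])
print("yellow px",c,n,"box mm",(ray(d,c,.046)[0]-B)@Q*1e3)
k=cv2.findContours(m,0,1)[0][0][:,0];print(cv2.minAreaRect(np.float32(((ray(d,k,.046)-B)@Q)*1e3)))
m,c,n=blob(d,(3,150,90),(17,255,255),proj(d,[[*B,.066]])[0])
print("orange px",c,n);k=max(cv2.findContours(m,0,1)[0],key=len)[:,0];print(cv2.minAreaRect(np.float32(((ray(d,k,.066)-B)@Q)*1e3)))
```

```text
t 2.25 tcp [0.4618 0.1192 0.1713] tips z 0.1633 box xy mm -84.4 2.3 head 158.71 turn -0.09 F [-0.14  0.61  0.24] open 0.0
delta tool mm [-1.9 -3.5 63.3]
yellow px [276.48585486 200.16051661] 1626 box mm [-8.49667226e+01  7.68892706e-03]
((-84.35311889648438, 0.13388442993164062), (33.18817138671875, 33.264427185058594), 89.65528869628906)
orange px [270.7487328  276.94207096] 2762
((-19.6252384185791, 0.5929679870605469), (70.66487884521484, 64.50094604492188), 89.7114486694336)
```

View pics/w1.png

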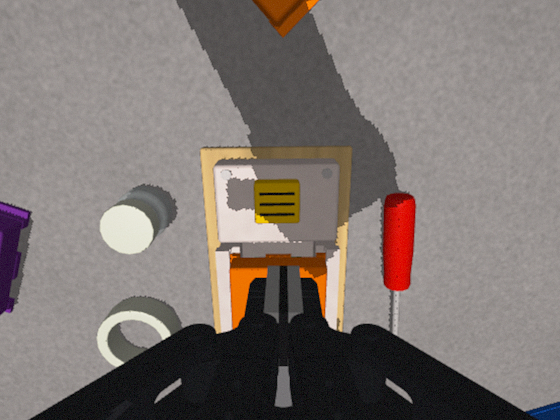

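The wrist view shows the pad at (276,200), on the centre line, with yaw matching to 0.3°. I'm descending.

Call:
step_arm(deltas=[[-0.002,-0.003,0.03,0,1],[0,0,0.03,0,1],[0,0,0.025,0,1],[0,0,0.008,0,1],[0,0,0,0,1]])

```text
time_s: 2.72
eef_pos: [0.4648, 0.1119, 0.072]
tool_rot: [0.005, 0.189, 0.982, 0.007]
ft_force: [-0.1, -0.6, 0.3]
opening: -0.001
```

```bash
python3 -c "
from h import *
rel((-.083,0),.05)"
```

```text
t 2.72 tcp [0.4648 0.1119 0.072 ] tips z 0.064 box xy mm -79.0 -3.5 head 158.18 turn -0.62 F [-0.09 -0.62  0.3 ] open -0.0
delta tool mm [ 4.1  3.3 14. ]
```

Call:
step_arm(deltas=[[0.004,0.003,0.008,0,1],[0,0,0.005,-0.5,1],[0,0,0.005,0,1],[0,0,0.004,0,1]])

```text
time_s: 3.05
eef_pos: [0.4643, 0.1188, 0.0522]
tool_rot: [0.007, 0.184, 0.983, 0.009]
ft_force: [-2.8, -1.8, 5.4]
opening: -0.008
```

```bash
python3 -c "
from h import *
rel((-.083,0),.04)"
```

```text
t 3.05 tcp [0.4643 0.1188 0.0522] tips z 0.0442 box xy mm -82.0 2.8 head 158.84 turn 0.04 F [-2.81 -1.83  5.44] open -0.01
delta tool mm [ 1.1 -2.9  4.1]
```

Contact is made (5 N, tip about 2 mm in). I'm pressing on.

Call:
step_arm(deltas=[[0,0,0.005,0,1],[0,0,0.005,0,1],[0,0,0.004,0,1],[0,0,0.003,0,1]])

```text
time_s: 3.38
eef_pos: [0.464, 0.1193, 0.0457]
tool_rot: [0.004, 0.184, 0.983, 0.011]
ft_force: [-12.4, -6.9, 41.1]
opening: -0.0
```

Run:
```python
from h import *
rel((-.083,0),.04)
d=env.capture("top");p=proj(d,[[*B,.066]])[0]
m,c,n=blob(d,(3,150,90),(17,255,255),p);k=max(cv2.findContours(m,0,1)[0],key=len)[:,0]
a=np.radians(YAW);Q=np.array([[np.cos(a),-np.sin(a)],[np.sin(a),np.cos(a)]])
print(n,cv2.minAreaRect(np.float32(((ray(d,k,.066)-B)@Q)*1e3)),((ray(d,k,.066)-B)@Q*1e3)[:,0].max())
```

```text
t 3.38 tcp [0.464  0.1193 0.0457] tips z 0.0377 box xy mm -82.4 3.1 head 158.84 turn 0.04 F [-12.42  -6.88  41.08] open -0.0
delta tool mm [ 0.6 -3.1 -2.4]
337 ((10.150848388671875, -0.529937744140625), (70.94689178466797, 81.40971374511719), 89.96720886230469) 50.87173985471209
```

The tab is bottomed out and the cover has sprung forward about 10–12 mm. I'm raising the tips to z 53 mm and then pushing along +x (tool -x).

Call:
step_arm(deltas=[[0,0,-0.012,0,1],[0,-0.002,-0.005,0,1],[0,0,0,0,1]])

```text
time_s: 3.68
eef_pos: [0.4657, 0.1174, 0.0673]
tool_rot: [0.008, 0.184, 0.983, 0.014]
ft_force: [0.0, -0.6, -0.9]
opening: -0.002
```

```bash
python3 -c "
from h import *
rel((-.045,0),.053)"
```

```text
t 3.68 tcp [0.4657 0.1174 0.0673] tips z 0.0593 box xy mm -80.2 1.9 head 158.76 turn -0.04 F [ 0.03 -0.57 -0.95] open -0.0
delta tool mm [-35.1  -2.1   6.6]
```

Call:
step_arm(deltas=[[-0.01,-0.002,0.005,0,1],[-0.01,0,0.002,0,1],[-0.008,0,0,0,1],[-0.006,0,0,0,1]])

```text
time_s: 4.02
eef_pos: [0.499, 0.1031, 0.059]
tool_rot: [0.008, 0.183, 0.983, 0.014]
ft_force: [0.2, 0.4, -0.2]
opening: 0.002
```

```bash
python3 -c "
from h import *
rel((.065,0),.053)"
```

```text
t 4.02 tcp [0.499  0.1031 0.059 ] tips z 0.051 box xy mm -43.9 0.7 head 158.88 turn 0.08 F [ 0.2   0.38 -0.24] open 0.0
delta tool mm [-108.9   -0.8   -0.9]
```

Call:
step_arm(deltas=[[-0.01,-0.001,-0.002,0,1],[-0.01,0,0,0,1],[-0.01,0,0,0,1],[-0.01,0,0,0,1]])

```text
time_s: 4.35
eef_pos: [0.5381, 0.0856, 0.0592]
tool_rot: [0.005, 0.183, 0.983, 0.013]
ft_force: [-0.4, -0.1, 0.8]
opening: -0.0
```

```bash
python3 -c "
from h import *
rel((.055,0),.053)"
```

```text
t 4.35 tcp [0.5381 0.0856 0.0592] tips z 0.0512 box xy mm -1.2 -1.5 head 158.87 turn 0.07 F [-0.39 -0.06  0.84] open -0.0
delta tool mm [-56.2   1.5  -1.5]
```

Call:
step_arm(deltas=[[-0.01,0.001,-0.003,0,1],[-0.01,0,0,0,1],[-0.01,0,0,0,1],[-0.009,0,0,0,1],[-0.008,0,0,0,1]])

```text
time_s: 4.77
eef_pos: [0.5875, 0.0668, 0.0618]
tool_rot: [0.005, 0.184, 0.983, 0.012]
ft_force: [-1.1, -0.3, 0.7]
opening: -0.001
```

```bash
cat >> h.py <<'E'
def cover(c="top"):
    d=env.capture(c);a=np.radians(YAW);Q=np.array([[np.cos(a),-np.sin(a)],[np.sin(a),np.cos(a)]])
    m,ce,n=blob(d,(3,150,90),(17,255,255),proj(d,[[*(B+Q@[.1,0]),.066]])[0]);k=max(cv2.findContours(m,0,1)[0],key=len)[:,0]
    print("cover",n,cv2.minAreaRect(np.float32(((ray(d,k,.0645)-B)@Q)*1e3)));return d
E
python3 - <<'E'
from h import *
rel((.055,0),.053)
d=cover();x0,y0=proj(d,[[*B,.05]])[0].astype(int);cv2.imwrite("pics/t2.png",cv2.resize(d["frame"][y0-80:y0+60,x0-70:x0+70,::-1],(560,560)))
E
```

```text
t 4.77 tcp [0.5875 0.0668 0.0618] tips z 0.0538 box xy mm 51.7 -1.2 head 158.82 turn 0.02 F [-1.05 -0.33  0.7 ] open -0.0
delta tool mm [-3.3  1.2  0.9]
cover 85 ((114.01516723632812, -32.772377014160156), (59.46025085449219, 16.506237030029297), 2.9921343326568604)
```

View pics/t2.png

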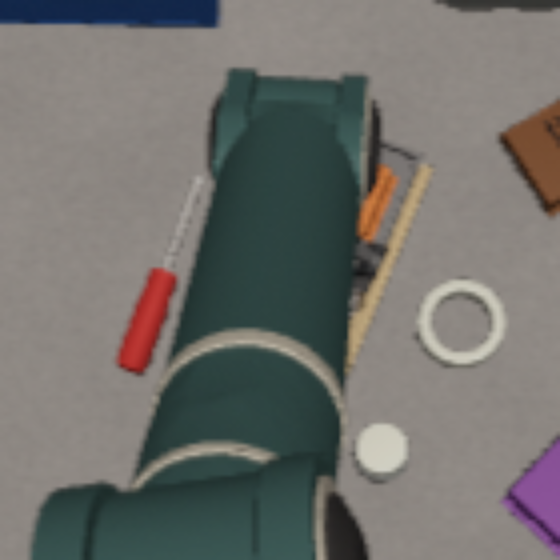

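The arm hides most of the cover, and the visible strip lies parallel in the tray. The tip position puts the cover at x of about 103 mm. I'm backing off, rising and moving aside to look.

Call:
step_arm(deltas=[[0.012,0,0,0,1],[0.01,0,-0.005,0,1],[0.01,0,-0.03,0,1],[0.02,0,-0.035,0,1],[0.02,0,-0.035,0,1]])

```text
time_s: 5.23
eef_pos: [0.5122, 0.0885, 0.1614]
tool_rot: [-0.001, 0.186, 0.983, 0.008]
ft_force: [1.0, 0.1, 0.3]
opening: 0.001
```

Call:
step_arm(deltas=[[0.025,0.025,-0.02,0,1],[0.025,0.025,-0.01,0,1],[0.025,0.025,0,0,1],[0.025,0.025,0,0,1],[0.025,0.025,0,0,1]])

```text
time_s: 5.65
eef_pos: [0.434, 0.251, 0.2047]
tool_rot: [0.004, 0.19, 0.982, 0.012]
ft_force: [0.6, 0.4, 0.1]
opening: 0.004
```

Call:
step_arm(deltas=[[0.01,0.03,0,0,1],[0.01,0.03,0,0,1],[0.01,0.03,0,0,1],[0,0,0,0,1],[0,0,0,0,1]])

```text
time_s: 6.07
eef_pos: [0.4236, 0.3586, 0.2089]
tool_rot: [0.001, 0.18, 0.984, 0.015]
ft_force: [0.6, -1.6, 0.3]
opening: 0.003
```

Run:
```python
from h import *
rel((.055,0),.053)
im=[]
for c in("top","scene"):
    d=cover(c);x0,y0=proj(d,[[*B,.05]])[0].astype(int);im.append(cv2.resize(d["frame"][y0-70:y0+70,x0-70:x0+70,::-1],(400,400),interpolation=cv2.INTER_CUBIC))
    for q in("cover","screwdriver","tape_roll","screw_jar","tab_top"):
        print(q,[(round(r["score"],2),np.round(r["location"],3)) for r in env.look_for(q,c)])
cv2.imwrite("pics/t3.png",np.hstack(im))
```

```text
t 6.07 tcp [0.4236 0.3586 0.2089] tips z 0.2009 box xy mm -206.6 211.6 head 159.29 turn 0.49 F [ 0.6  -1.56  0.26] open 0.0
delta tool mm [-260.2 -218.1  140.9]
cover 591 ((103.57058715820312, -1.351165771484375), (78.0695571899414, 83.67762756347656), 89.73894500732422)
cover [(0.92, array([ 0.404, -0.157,  0.033])), (0.79, array([0.279, 0.192, 0.037])), (0.77, array([0.634, 0.047, 0.063])), (0.62, array([ 0.69 , -0.142,  0.025])), (0.18, array([0.435, 0.005, 0.047]))]
screwdriver [(0.48, array([0.546, 0.194, 0.022]))]
tape_roll [(0.72, array([ 0.546, -0.053,  0.026]))]
screw_jar [(0.56, array([0.549, 0.2  , 0.021])), (0.45, array([0.435, 0.003, 0.046]))]
tab_top [(0.44, array([0.459, 0.112, 0.044]))]
cover 646 ((112.30044555664062, -9.80185317993164), (94.39884185791016, 89.50381469726562), 0.29369303584098816)
cover [(0.86, array([ 0.699, -0.146,  0.029])), (0.81, array([ 0.419, -0.178,  0.036])), (0.75, array([0.639, 0.039, 0.071])), (0.63, array([0.297, 0.183, 0.032])), (0.3, array([0.465, 0.112, 0.046]))]
screwdriver []
tape_roll [(0.73, array([ 0.549, -0.065,  0.025])), (0.46, array([ 0.56 , -0.53 ,  0.047]))]
screw_jar [(0.85, array([ 0.451, -0.001,  0.038])), (0.56, array([ 0.557, -0.532,  0.044]))]
tab_top [(0.58, array([0.464, 0.111, 0.049]))]
```

View pics/t3.png

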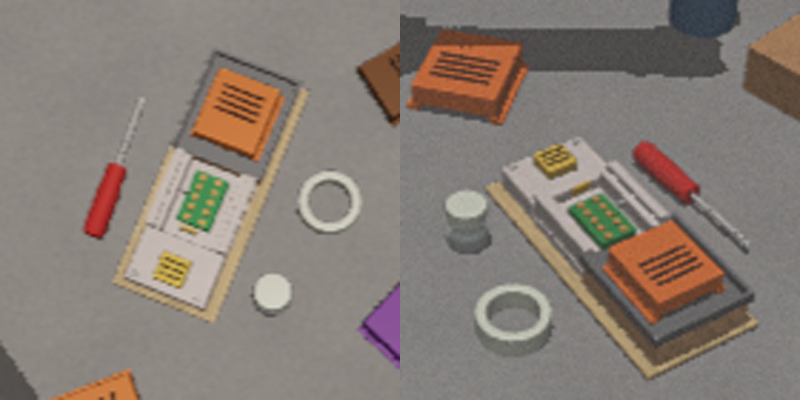

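The cover lies flat and centred in the tray (x about 104 mm, y about -1 mm). The green terminals are fully uncovered, the tab is back up and the neighbouring things are where they were. I'm handing in.

```bash
python3 -c "
from h import *
print(env.finish_job())"
```

```text
the job is handed in; nothing more can be done
None
```

I pressed the yellow tab with closed fingertips, which bottomed it out at about 41 N on the wrist sensor. The cover sprang free, and I pushed it at a tip height of 51–54 mm along its guides into the tray. I then backed off and moved the arm clear. The job was handed in at about 6 s of the 38 s allowed; the hand-in reports no verdict.

**Last checks (top camera):**
- **Cover:** it sits at x about 104 mm and y about -1 mm, square to the box to within 0.3°, and looks flat in the tray.
- **Terminals and tab:** the terminals are fully uncovered. The tab is back up, measured at 44–49 mm above the bench against 46 mm unpressed.
- **Other things:** the tape roll and jar are within a few mm of where they started, as is the screwdriver in the top view. I did not re-measure the mug, wrench or cartons, and the arm kept clear of them.

**What disagreed or failed:**
- The scene camera's outline gave the cover's position as about (112, -10) mm. That outline includes the cover's side faces, so I trusted the top view; both positions are within limits.
- The detector missed the screwdriver in the final scene view, though the picture shows it in place.

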